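# Seat the turntable disc on its drive pin

## Robot

A 7-joint arm with a two-finger parallel gripper is mounted at the origin on a cart in front of the work surface, level with it; the furniture and walls round the work are solid. World frame = base frame: x ahead of the robot, y to its left, z up, the work surface at z = 0. Lengths are in m, angles in degrees, forces in N, time in s.
With the tool pointing down it reaches from about 0.425 to 0.875 m from the base axis. Payload 4.7 kg.
Tool frame: the origin (TCP) lies between the finger pads; the fingertips stand 11 mm ahead of it and the grasp point (between the pads) lies 8 mm behind it (env.tcp_to_tips is the distance from the TCP to the fingertips, in m); z points along the fingers, y is the line along which they close (so a half turn about z gives the same grasp; the last joint's range is limited). The gripper opens to 87 mm and grips with 3 to 60 N. Pads are 19 mm wide; open, the fingers measure 117 mm over their backs; the gripper's body (75 mm by 190 mm) begins 51 mm behind the grasp point.
Start: joints at [-73.963, 18.392, -4.016, 83.108, 1.295, 78.541, -3.26], TCP at [0.171, 0.627, 0.196] pointing down, gripper open.
Joint ranges: [-163.93, 163.93], [-17.29, 119.83], [-79.2, 71.16], [3.27, 140.29], [-89.18, 269.18], [5.43, 117.66], [-154.24, 154.24]. Speed limits (degrees/s): [147.25, 147.25, 180, 180, 180, 180, 180].

## Interface

Orientations are given as [roll, pitch, yaw] about the fixed x, y, z axes, in that order (R = Rz(yaw) Ry(pitch) Rx(roll)).
In Python, from cell import env, viewer gives the robot as it stands.
- The arm moves only by the tool step_arm, never from a script. Its arguments are lists of equal length, an entry for each row: "delta_pos": the shift along the tool's x, y, z in units of 0.2 m (1.0 is 0.2 m), a list of three; "rot": the turn, a rotation vector about the tool's x, y, z in units of 1.5 rad (1.0 is 1.5 rad), a list of three; "gripper": the gripper command: -1 is shut, 1 is fully open, values between are in proportion. A call has 1 to 20 rows; each row is the pose to reach, as a shift and turn from the pose commanded when the call began, along the tool's axes at that moment; what a row does not reach only later rows make up. A row lasts 1/8 s, in which the tool goes at most 62.5 mm and 10.7 degrees, less where a joint would pass 70% of its speed; a pose out of reach is approached as far as the arm can. A call with a number of a shift or a turn outside -1 to 1 is refused whole. A call with a gripper value outside its range is refused whole. The fingers move at their own pace and stop on an object; "squeeze" is the grip in N (left out, the last holds). Time passes only in rows, so rows that repeat a pose let the fingers close. It gives the time, the measured TCP pose, the force, the opening and the grip force at its end, in the units of the state.
- env.get_obs(): the state, without advancing time (a new reading comes with each control period).
- viewer.read_camera(name): name is "scene" or "side" or "wrist"; returns a dict with "img" (400x640x3 uint8, red, green, blue), "fx", "fy", "cx", "cy" (pixels), "dist" ([k1, k2, p1, p2, k3] as OpenCV has them; the pictures are not rectified), "pose" (4x4, takes a point from camera to world coordinates). Camera axes: x right, y down, z forward; pixel columns grow to the right and rows downward; lengths in m; the calibration is good to about 2 mm. A picture is of the moment at which its call begins. There is no depth.
- env.sign_off(): hands the job in; it is judged then, once.
The state is a dict: "time_s": time; "qpos": joint angles; "joint_velocities": joint speeds; "effort": joint torques, N m; "tool_pos": TCP position; "tool_rot": TCP orientation; "force": force on the tool from outside, world axes, zero at the start; "wrist_torque": the same for the moment, N m; "grip_width": finger opening in m; "grasp_force": force on a finger pad.
Only numpy, scipy, OpenCV 4.12 (cv2) and the standard library are available. Lean on these libraries where they do the work, as an engineer would, in place of code of your own. Each camera call takes 0.05 s, during which the arm holds its last target. There are 200 camera calls.

## Task

The round wooden disc of the decorating turntable is sitting too high, because the notch in its rim is not over the drive pin. Put a fingertip in the disc's finger hole and push the disc round until the notch stands over the pin, then gently press the disc down by its middle until it is fully seated with the pin in the notch, and take the hand away. Do not lift the disc or anything else, and leave the jar, wooden block, paint tube and tape roll beside it alone.

Things in the scene. Friction and masses are not known exactly. Their poses are not given: they have to be found in the camera images.
- turntable: the fixed dark steel stand of the turntable, screwed to the table: a round foot 164 mm across; origin on the disc's upright turning axis at the table top, z up. Its x axis points from the turning axis out to the bracket, an upright steel tab (30 mm wide, top 50 mm above the table, 114 to 126 mm from the axis) just outside the disc's rim that carries the drive pin. The stand's place and yaw vary
- pin (a point): the drive pin: a level round steel pin 10 mm thick with a round end, fixed on the bracket and pointing from it to the turning axis; it spans 79 to 114 mm from the axis. This point is on the pin's centre line, 90 mm from the axis and 28.5 mm above the table. It reaches under the disc's rim; the disc cannot seat unless the notch is over it: pressed elsewhere it bears on the pin, only tilts a little and springs back
- notch (a point): the notch in the rim of the disc: 14 mm wide, cut 24 mm into the rim right through the thickness. This point is in the middle of its width, 90 mm from the axis, level with the disc's top. Within about 2 mm sideways of the pin it drops freely over it
- finger_hole (a point): the finger hole, a round hole 54 mm across right through the disc, diametrically opposite the notch; this point is its centre, 62 mm from the axis, level with the disc's top. Below it is free space down to the foot, 14 mm above the table. Closed fingers fit into it with play
- cap (a point): centre of the flat top of the round steel cap in the middle of the disc, 48 mm across and 10 mm above the disc's top, 60 mm above the table at the start and 50 mm when seated. The cap goes up and down with the disc but does not turn with it
- disc (a joint): turn of the wooden disc (200 mm across, 16 mm thick) about the upright axis, rad, counter-clockwise from above positive; 0 (or any whole turn) when the notch is over the pin. No stops, so it may be turned either way; starts anywhere more than 0.6 rad off. It turns stiffly (about 2 N at the finger hole) and stays where it is left
- hub (a joint): how far disc and cap have gone down together, m: 0 at the start (disc underside 34 mm, top 50 mm above the table), 0.010 when fully seated (top 40 mm above the table), negative when lifted. It slides stiffly: it moves under about 5 N of downward push on the cap once the notch is over the pin, stops hard on the stand, and stays down
- ink_jar: loose ink jar with dark cap, 54 mm across, 57 mm tall, beside the turntable; origin at the centre of its underside; to be left alone
- wood_block: loose little wooden printing block, 45 x 70 x 22 mm; origin at the centre of its underside; to be left alone
- paint_tube: loose paint tube lying flat, 32 x 114 x 27 mm; origin at the centre of its underside; to be left alone
- tape_roll: loose roll of masking tape lying flat, 104 mm across, 24 mm high; origin at the centre of its underside; to be left alone

How it is judged:
By the outcome, as a careful person would: the job done as asked, in the order asked, and still so for the second after the job is handed in, with the robot touching nothing.
It also fails if it takes over 48 s, if anything falls off the work surface, if the arm or the gripper's body presses on something with over 40 N, if the wrist force passes 120 N, or if a joint passes its speed limit or range.

## Working session

There is one attempt and no reset: what is moved stays moved. The work goes in short steps, Python scripts to look and compute and a tool call to move; the robot and the scene stay as the last step left them, time stands still between calls to the robot, and variables do not carry over. Pictures are saved under pics/ and viewed, at most 10 in all, crops included, and the job is handed in when it is done.

Besides the shell and the picture viewer there is one more tool, called after "Request:" by a JSON object that holds its "op" and its "data". step_arm: Moves the arm, as the interface text tells. Shifts and turns lie within -1 to 1; 1 stands for 0.2 m of shift or 1.5 rad of turn. Its arguments: {"type":"object","properties":{"delta_pos":{"type":"array"},"rot":{"type":"array"},"gripper":{"type":"array"},"squeeze":{"type":"number"}},"required":["delta_pos","rot","gripper"]}

```bash
mkdir -p pics; cat > h.py <<'E'
import numpy as np, cv2
from cell import env, viewer
def snap(n,f):
    c=viewer.read_camera(n); cv2.imwrite(f'pics/{f}.png',c['img'][...,::-1])
    np.savez(f'pics/{f}.npz',**{k:np.array(v) for k,v in c.items()}); return c
def load(f): return dict(np.load(f'pics/{f}.npz'))
def ray(c,uv,z):
    K=np.array([[c['fx'],0,c['cx']],[0,c['fy'],c['cy']],[0,0,1]],float)
    p=cv2.undistortPoints(np.array(uv,float).reshape(-1,1,2),K,np.array(c['dist'],float)).reshape(-1,2)
    P=np.array(c['pose']); d=np.c_[p,np.ones(len(p))]@P[:3,:3].T; o=P[:3,3]
    return o+d*((z-o[2])/d[:,2])[:,None]
E
python3 - <<'E'
from h import *
a=snap('scene','s0');b=snap('side','d0')
cv2.imwrite('pics/both0.png',np.vstack([a['img'],b['img']])[...,::-1][:, :])
o=env.get_obs();print(o['tool_pos'],o['tool_rot'],o['time_s'],a['pose'],b['pose'])
E
```

```text
[0.17065006 0.62664582 0.19516733] [-1.79901602e+02  3.66790251e-03  1.64771060e+02] 0.1 [[ 0.59466339 -0.35397798  0.72185528 -0.35935722]
 [-0.80392252 -0.25156666  0.5389089  -0.65062579]
 [-0.00916716 -0.9007851  -0.43416836  0.58945366]
 [ 0.          0.          0.          1.        ]] [[ 0.99943201  0.03278676 -0.00779069  0.55708436]
 [ 0.02766481 -0.66621798  0.74524376 -0.90672925]
 [ 0.01924383 -0.74503599 -0.66674661  0.88614121]
 [ 0.          0.          0.          1.        ]]
```

View pics/s0.png

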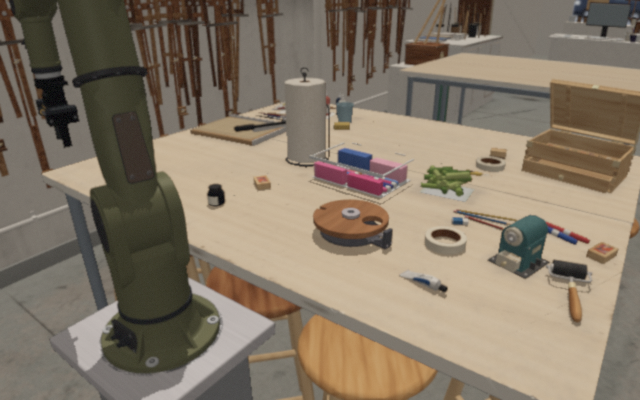

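View pics/d0.png

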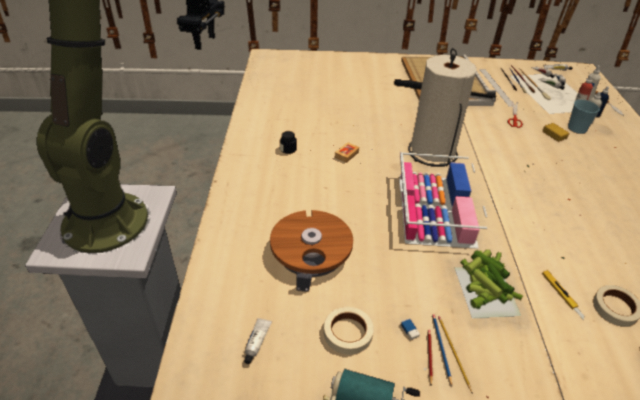

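The side view shows the disc at about (312,240), the cap at (312,236), the notch at (309,213), the finger hole at (314,258) and the bracket at (304,282). The notch is nearly opposite the pin. Next I measure these.

```bash
python3 - <<'E'
from h import *
c=load('d0')
im=c['img'][195:300,255:370][...,::-1]
cv2.imwrite('pics/crop0.png',cv2.resize(im,None,fx=5,fy=5,interpolation=cv2.INTER_CUBIC))
for n,uv,z in [('cap',(312,236),.06),('notch',(309,213),.05),('hole',(314,257.5),.05),('brk',(304,277),.05),('left',(270,240),.05),('right',(353,240),.05)]:
    print(n,ray(c,[uv],z).round(4))
E
```

```text
cap [[ 0.5465 -0.0853  0.06  ]]
notch [[0.5363 0.006  0.05  ]]
hole [[ 0.553  -0.1447  0.05  ]]
brk [[ 0.5325 -0.2037  0.05  ]]
left [[ 0.447  -0.0935  0.05  ]]
right [[ 0.6446 -0.0842  0.05  ]]
```

View pics/crop0.png

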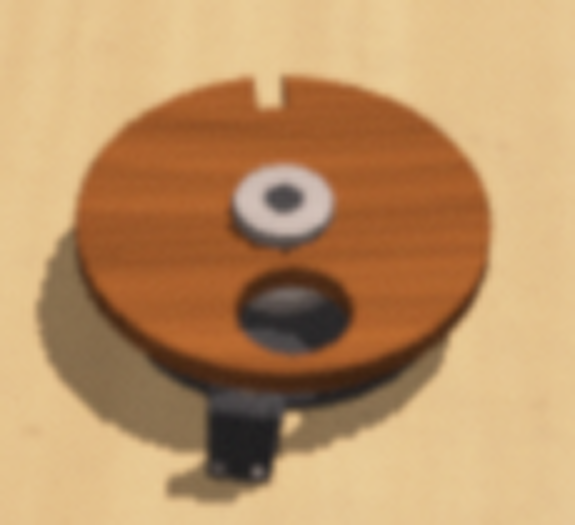

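```bash
cat >> h.py <<'E'
def units(start,yaw0,P,yaw1=None):
    "tool-frame units for world targets, tool pointing down"
    y=np.radians(yaw0); R=np.array([[np.cos(y),np.sin(y),0],[np.sin(y),-np.cos(y),0],[0,0,-1]])
    print(((np.array(P)-start)@R/0.2).round(3).tolist())
    if yaw1 is not None: print('rotz',-np.radians(yaw1-yaw0)/1.5)
E
python3 - <<'E'
from h import *
c=load('d0')
print('towel base/top',ray(c,[(434,158)],0.),ray(c,[(450,62)],0.25),'basket',ray(c,[(395,247)],0.), 'jar',ray(c,[(289,150)],0.))
m=cv2.inRange(cv2.cvtColor(c['img'],cv2.COLOR_RGB2HSV),(3,130,60),(16,255,255)); m[:200]=0;m[290:]=0;m[:,:255]=0;m[:,370:]=0
u,v=np.nonzero(m)[::-1]; print(len(u),u.min(),u.max(),v.min(),v.max())
w=viewer.read_camera('wrist'); T=np.array(w['pose']);o=env.get_obs();print('cam',T.round(3).tolist(),w['fx'])
s=o['tool_pos']
units(s,164.77,[[.30,.50,.28],[.33,.47,.3]],90)
units(np.array([.33,.47,.3]),90,[[.47,.29,.3]])
units(np.array([.47,.29,.3]),90,[[.52,.10,.3]])
E
```

```text
towel base/top [[0.91321934 0.33148567 0.        ]] [[0.94134585 0.47973015 0.25      ]] basket [[ 0.75448861 -0.05488797  0.        ]] jar [[0.46271027 0.34816128 0.        ]]
3644 270 352 210 272
cam [[0.263, 0.934, 0.244, 0.105], [0.965, -0.254, -0.068, 0.646], [-0.002, 0.253, -0.967, 0.385], [0.0, 0.0, 0.0, 1.0]] 297.5013194361985
[[-0.79, -0.442, -0.423], [-0.975, -0.547, -0.523]]
rotz 0.8699884544774402
[[-0.9, 0.7, 0.0]]
[[-0.95, 0.25, 0.0]]
```

Request:
{"op": "step_arm", "data": {"delta_pos": [[-0.2, -0.1, -0.4], [-0.45, -0.25, -0.52], [-0.7, -0.4, -0.52], [-0.975, -0.547, -0.52], [-0.975, -0.547, -0.52], [-0.975, -0.547, -0.52], [-0.975, -0.547, -0.52], [-0.975, -0.547, -0.52]], "rot": [[0, 0, 0.12], [0, 0, 0.24], [0, 0, 0.36], [0, 0, 0.48], [0, 0, 0.6], [0, 0, 0.72], [0, 0, 0.84], [0, 0, 0.87]], "gripper": [[-1], [-1], [-1], [-1], [-1], [-1], [-1], [-1]], "squeeze": 20}}

```text
$.gripper[0]: bad value
```

Request:
{"op": "step_arm", "data": {"delta_pos": [[-0.25, 0.2, 0], [-0.5, 0.4, 0], [-0.7, 0.55, 0], [-0.9, 0.7, 0], [-0.9, 0.7, 0]], "rot": [[0, 0, 0], [0, 0, 0], [0, 0, 0], [0, 0, 0], [0, 0, 0]], "gripper": [[-1], [-1], [-1], [-1], [-1]]}}

```text
$.gripper[0]: bad value
```

Request:
{"op": "step_arm", "data": {"delta_pos": [[-0.25, 0.1, 0], [-0.5, 0.2, 0], [-0.75, 0.25, 0], [-0.95, 0.25, 0], [-0.95, 0.25, 0]], "rot": [[0, 0, 0], [0, 0, 0], [0, 0, 0], [0, 0, 0], [0, 0, 0]], "gripper": [[-1], [-1], [-1], [-1], [-1]]}}

```text
$.gripper[0]: bad value
```

Gripper entries must be scalars.

Request:
{"op": "step_arm", "data": {"delta_pos": [[-0.2, -0.1, -0.4], [-0.45, -0.25, -0.52], [-0.7, -0.4, -0.52], [-0.975, -0.547, -0.52], [-0.975, -0.547, -0.52], [-0.975, -0.547, -0.52], [-0.975, -0.547, -0.52], [-0.975, -0.547, -0.52]], "rot": [[0, 0, 0.12], [0, 0, 0.24], [0, 0, 0.36], [0, 0, 0.48], [0, 0, 0.6], [0, 0, 0.72], [0, 0, 0.84], [0, 0, 0.87]], "gripper": [-1, -1, -1, -1, -1, -1, -1, -1], "squeeze": 20}}

```text
time_s: 1.15
tool_pos: [0.3301, 0.4701, 0.2998]
tool_rot: [-180.0, 0.0, 89.8]
force: [0.2, -0.0, 0.7]
grip_width: 0.0148
grasp_force: 0.0
```

Request:
{"op": "step_arm", "data": {"delta_pos": [[-0.25, 0.2, 0], [-0.5, 0.4, 0], [-0.7, 0.55, 0], [-0.9, 0.7, 0], [-0.9, 0.7, 0]], "rot": [[0, 0, 0], [0, 0, 0], [0, 0, 0], [0, 0, 0], [0, 0, 0]], "gripper": [-1, -1, -1, -1, -1]}}

```text
time_s: 1.78
tool_pos: [0.4732, 0.2852, 0.3003]
tool_rot: [179.9, 0.1, 89.5]
force: [-0.2, 0.6, 0.5]
grip_width: 0.0005
grasp_force: 0.0
```

Request:
{"op": "step_arm", "data": {"delta_pos": [[-0.25, 0.1, 0], [-0.5, 0.2, 0], [-0.75, 0.25, 0], [-0.95, 0.25, 0], [-0.95, 0.25, 0]], "rot": [[0, 0, 0], [0, 0, 0], [0, 0, 0], [0, 0, 0], [0, 0, 0]], "gripper": [-1, -1, -1, -1, -1]}}

```text
time_s: 2.4
tool_pos: [0.5203, 0.097, 0.3005]
tool_rot: [180.0, 0.0, 89.7]
force: [0.2, 1.1, 0.5]
grip_width: 0.0004
grasp_force: 0.0
```

```bash
python3 - <<'E'
from h import *
c=snap('wrist','w1')
o=env.get_obs();print(o['tool_pos'],o['tool_rot'],o['time_s'],o['qpos'],o['grip_width'],c['pose'])
E
```

```text
[0.52003349 0.10000788 0.30028181] [ 1.79995999e+02 -6.27947736e-02  8.98939492e+01] 2.45 [-41.53216859   1.25444319  28.53346123  91.34720782  -0.66003775
  87.53269789 -13.08230721] 0.0004974262855664805 [[ 9.99983613e-01 -5.65121186e-03 -9.15221029e-04  5.21768524e-01]
 [-5.69866758e-03 -9.67338673e-01 -2.53423394e-01  1.67142574e-01]
 [ 5.46820596e-04  2.53424457e-01 -9.67355026e-01  4.90198694e-01]
 [ 0.00000000e+00  0.00000000e+00  0.00000000e+00  1.00000000e+00]]
```

View pics/w1.png

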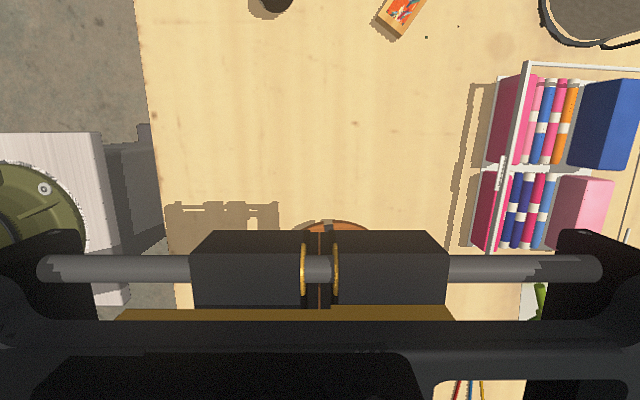

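The wrist view shows the rim of the disc at (330,222), just above the gripper. I need to move further to -y to see the whole disc.

Request:
{"op": "step_arm", "data": {"delta_pos": [[-0.25, 0.05, 0], [-0.5, 0.1, 0], [-0.75, 0.16, 0], [-1.0, 0.16, 0], [-1.0, 0.16, 0]], "rot": [[0, 0, 0], [0, 0, 0], [0, 0, 0], [0, 0, 0], [0, 0, 0]], "gripper": [-1, -1, -1, -1, -1]}}

```text
time_s: 3.08
tool_pos: [0.552, -0.1027, 0.3001]
tool_rot: [-180.0, 0.1, 89.7]
force: [-0.4, -0.2, 0.1]
grip_width: 0.0003
grasp_force: 0.0
```

Request:
{"op": "step_arm", "data": {"delta_pos": [[-0.225, 0, 0], [-0.225, 0, 0], [-0.225, 0, 0]], "rot": [[0, 0, 0], [0, 0, 0], [0, 0, 0]], "gripper": [-1, -1, -1]}}

```text
time_s: 3.45
tool_pos: [0.5529, -0.1417, 0.2998]
tool_rot: [-180.0, -0.1, 90.2]
force: [-0.2, 0.8, 0.6]
grip_width: 0.0004
grasp_force: 0.0
```

```bash
python3 - <<'E'
from h import *
c=snap('wrist','w2')
o=env.get_obs();print(o['tool_pos'],o['tool_rot'],o['time_s'],o['qpos'])
E
```

```text
[ 0.55288811 -0.14151109  0.29976467] [-1.79978373e+02 -7.64906078e-02  9.02270683e+01] 3.5 [-25.19121031   7.80383907  41.62926191  86.28959055  -5.24593395
  87.91271767  16.59603618]
```

View pics/w2.png

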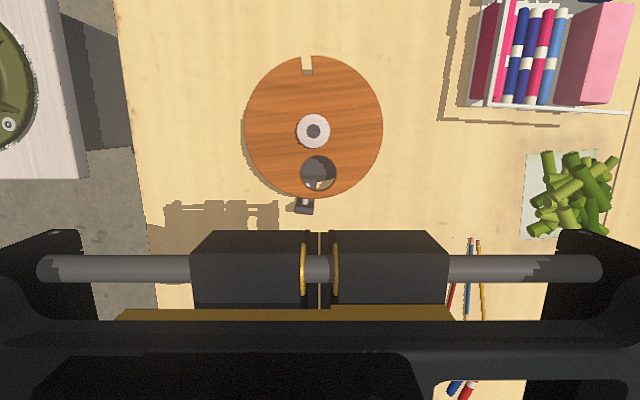

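The wrist view shows the whole disc: cap at (314,131), notch at (307,65), hole at (318,173), and bracket with pin at (304,206).

```bash
cat >> h.py <<'E'
def measure(c,zt=.05,box=(235,40,395,225)):
    im=c['img']; hsv=cv2.cvtColor(im,cv2.COLOR_RGB2HSV); x0,y0,x1,y1=box
    B=np.zeros(im.shape[:2],np.uint8); B[y0:y1,x0:x1]=255
    m=cv2.inRange(hsv,(3,125,50),(17,255,255))&B
    n,l,s,_=cv2.connectedComponentsWithStats(m); m=((l==1+np.argmax(s[1:,4]))*255).astype(np.uint8)
    cs,h=cv2.findContours(m,cv2.RETR_CCOMP,cv2.CHAIN_APPROX_NONE)
    o=max(cs,key=cv2.contourArea)
    hull=ray(c,cv2.convexHull(o).reshape(-1,2),zt)[:,:2]; ctr,r=cv2.minEnclosingCircle(hull.astype(np.float32)); ctr=np.array(ctr)
    print('disc',ctr.round(4),'r',round(r,4))
    for k in cs:
        if 60<cv2.contourArea(k)<0.5*cv2.contourArea(o):
            p=ray(c,k.reshape(-1,2),zt)[:,:2]; q,rr=cv2.minEnclosingCircle(p.astype(np.float32)); d=np.array(q)-ctr
            print(' inner',np.round(q,4),'r',round(rr,4),'dist',np.hypot(*d).round(4),'ang',np.degrees(np.arctan2(d[1],d[0])).round(2))
    p=ray(c,o.reshape(-1,2),zt)[:,:2]; d=p-ctr; rad=np.hypot(*d.T); a=np.degrees(np.arctan2(d[:,1],d[:,0]))
    s=(rad<.093); aa=np.radians(a[s]); 
    if s.any(): print(' notch ang',np.degrees(np.arctan2(np.sin(aa).mean(),np.cos(aa).mean())).round(2),s.sum(),a[s].min(),a[s].max(),rad.min())
    return ctr,m
E
python3 - <<'E'
from h import *
c=load('w2'); ctr,m=measure(c)
g=cv2.inRange(cv2.cvtColor(c['img'],cv2.COLOR_RGB2HSV),(0,0,0),(255,255,85)); g[:196]=0; g[222:]=0; g[:,:285]=0; g[:,330:]=0
v,u=np.nonzero(g);print('brk px',u.min(),u.max(),v.min(),v.max())
for r in range(196,218): 
    k=np.nonzero(g[r])[0]
    if len(k): print(r,k.min(),k.max(),end='; ')
im=c['img'][40:225,235:395][...,::-1]
cv2.imwrite('pics/c2.png',cv2.resize(im[110:],None,fx=5,fy=5,interpolation=cv2.INTER_CUBIC))
print(ray(c,[(314,131)],.06))
E
```

```text
disc [ 0.5455 -0.0782] r 0.1001
 inner [ 0.5519 -0.1386] r 0.028 dist 0.0607 ang -83.96
 inner [ 0.5454 -0.0785] r 0.0262 dist 0.0003 ang -122.86
 notch ang 96.02 36 90.07067786104686 101.94210096386425 0.07491898322187462
brk px 295 313 197 214
197 297 297; 198 299 301; 199 298 301; 200 297 301; 201 297 309; 202 297 313; 203 296 312; 204 296 312; 205 296 312; 206 295 312; 207 307 312; 208 312 312; 212 295 312; 213 301 312; 214 308 311; [[ 0.54693268 -0.078495    0.06      ]]
```

View pics/c2.png

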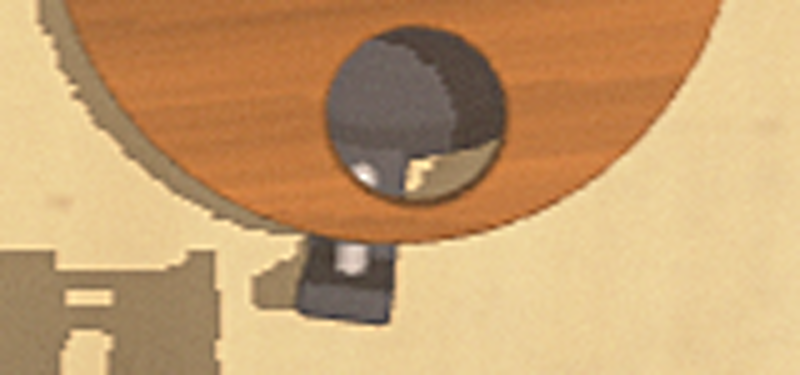

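```bash
python3 - <<'E'
from h import *
c=load('w2'); C=np.array([.5455,-.0785])
for n,uv,z in [('brktop',(304,210.6),.05),('pinnear',(305.4,201.6),.0315),('pinend',(308,185),.031)]:
    p=ray(c,[uv],z)[0,:2]-C; print(n,np.hypot(*p).round(4),np.degrees(np.arctan2(p[1],p[0])).round(2))
E
```

```text
brktop 0.1199 -96.79
pinnear 0.1102 -96.65
pinend 0.0832 -95.86
```

Request:
{"op": "step_arm", "data": {"delta_pos": [[0.02, 0, 0.25], [0.02, 0, 0.5], [0.02, 0, 0.75], [0.02, 0, 0.9], [0.02, 0, 0.9], [0.02, 0, 0.9]], "rot": [[0, 0, 0], [0, 0, 0], [0, 0, 0], [0, 0, 0], [0, 0, 0], [0, 0, 0]], "gripper": [-1, -1, -1, -1, -1, -1]}}

```text
time_s: 4.25
tool_pos: [0.5535, -0.1397, 0.1216]
tool_rot: [179.9, -0.0, 90.1]
force: [0.5, -0.2, 0.8]
grip_width: 0.0004
grasp_force: 0.0
```

```bash
python3 - <<'E'
from h import *
o=env.get_obs();print(o['tool_pos'],o['tool_rot'],o['force'],env.tcp_to_tips)
E
```

```text
[ 0.55347935 -0.13965077  0.1215518 ] [ 1.79883266e+02 -5.17561065e-03  9.01020827e+01] [ 0.4925607  -0.23073321  0.80030754] 0.011
```

Request:
{"op": "step_arm", "data": {"delta_pos": [[0, -0.003, 0.2], [0, -0.003, 0.367], [0, -0.003, 0.367], [0, -0.003, 0.367]], "rot": [[0, 0, 0], [0, 0, 0], [0, 0, 0], [0, 0, 0]], "gripper": [-1, -1, -1, -1]}}

```text
time_s: 4.75
tool_pos: [0.5534, -0.1408, 0.049]
tool_rot: [179.8, 0.0, 90.0]
force: [0.4, -0.4, 0.3]
grip_width: 0.0005
grasp_force: 0.0
```

```bash
python3 - <<'E'
from h import *
o=env.get_obs();s=o['tool_pos'];print(s,o['force'])
a=np.radians(np.r_[np.linspace(-78,86,19),86]); units(s,90,np.c_[.5455+.062*np.cos(a),-.0785+.062*np.sin(a),0*a+s[2]])
E
```

```text
[ 0.55344082 -0.14081655  0.04904582] [ 0.36035765 -0.35466898  0.28908579]
[[0.008, 0.025, 0.0], [0.022, 0.072, 0.0], [0.044, 0.116, 0.0], [0.072, 0.157, 0.0], [0.106, 0.192, 0.0], [0.145, 0.222, 0.0], [0.189, 0.245, 0.0], [0.235, 0.261, 0.0], [0.284, 0.269, 0.0], [0.333, 0.27, 0.0], [0.382, 0.262, 0.0], [0.429, 0.247, 0.0], [0.473, 0.225, 0.0], [0.513, 0.196, 0.0], [0.548, 0.161, 0.0], [0.576, 0.122, 0.0], [0.599, 0.078, 0.0], [0.614, 0.031, 0.0], [0.621, -0.018, 0.0], [0.621, -0.018, 0.0]]
```

Request:
{"op": "step_arm", "data": {"delta_pos": [[0.01, 0.025, 0], [0.02, 0.07, 0], [0.045, 0.115, 0], [0.07, 0.155, 0], [0.105, 0.19, 0], [0.145, 0.22, 0], [0.19, 0.245, 0], [0.235, 0.26, 0], [0.285, 0.27, 0], [0.335, 0.27, 0], [0.38, 0.26, 0], [0.43, 0.245, 0], [0.475, 0.225, 0], [0.515, 0.195, 0], [0.55, 0.16, 0], [0.575, 0.12, 0], [0.6, 0.08, 0], [0.615, 0.03, 0], [0.62, -0.02, 0], [0.62, -0.02, 0]], "rot": [[0, 0, 0], [0, 0, 0], [0, 0, 0], [0, 0, 0], [0, 0, 0], [0, 0, 0], [0, 0, 0], [0, 0, 0], [0, 0, 0], [0, 0, 0], [0, 0, 0], [0, 0, 0], [0, 0, 0], [0, 0, 0], [0, 0, 0], [0, 0, 0], [0, 0, 0], [0, 0, 0], [0, 0, 0], [0, 0, 0]], "gripper": [-1, -1, -1, -1, -1, -1, -1, -1, -1, -1, -1, -1, -1, -1, -1, -1, -1, -1, -1, -1]}}

```text
time_s: 7.25
tool_pos: [0.5468, -0.0166, 0.0468]
tool_rot: [-180.0, -0.0, 90.0]
force: [0.8, 0.6, 0.1]
grip_width: 0.0006
grasp_force: 0.0
```

```bash
python3 - <<'E'
from h import *
o=env.get_obs();print(o['tool_pos'],o['force'],o['time_s'],o['qpos'])
c=snap('side','d3'); im=c['img'][195:300,255:370][...,::-1]
cv2.imwrite('pics/c3.png',cv2.resize(im,None,fx=5,fy=5,interpolation=cv2.INTER_CUBIC))
E
```

```text
[ 0.54682017 -0.01656029  0.04681998] [0.80303931 0.63032879 0.08375834] 7.25 [-33.78150187  15.07499433  37.23617655 108.89507988 -10.57105519
  59.44280159   7.91176928]
```

View pics/c3.png

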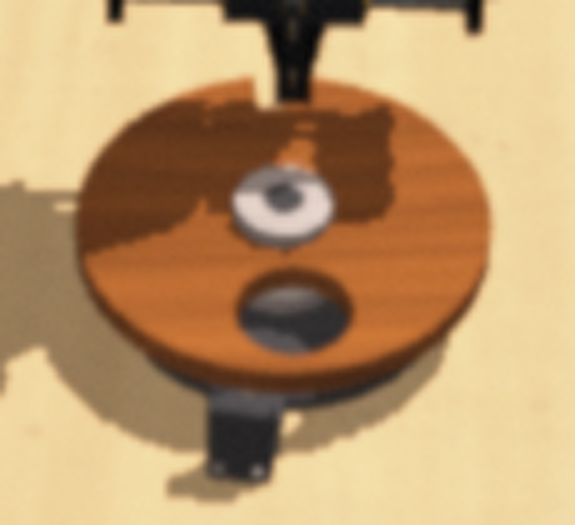

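The crop shows the disc unchanged, with the notch still at crop (265,92) and the hole at (294,311). The finger is over the back rim and its lower end is at crop (293,100), so it passed above the disc instead of through the hole. I'll triangulate the true fingertip height from the scene and side views.

```bash
python3 - <<'E'
from h import *
c=snap('scene','s3'); im=c['img'][150:260,300:410][...,::-1]
im2=load('d3')['img'][150:260,255:365][...,::-1]
cv2.imwrite('pics/c4.png',cv2.resize(np.hstack([im,im2]),(800,400),interpolation=cv2.INTER_CUBIC))
def proj(c,p):
    T=np.linalg.inv(c['pose']); K=np.array([[c['fx'],0,c['cx']],[0,c['fy'],c['cy']],[0,0,1]],float)
    return cv2.projectPoints(np.array([p],float),cv2.Rodrigues(T[:3,:3])[0],T[:3,3],K,np.array(c['dist'],float))[0].ravel()
o=env.get_obs();x,y,z=o['tool_pos']
for n in ('s3','d3'):
    c=load(n); print(n,[proj(c,(x,y,zz)).round(1) for zz in (z-.011,.05,.065,.08,.1)])
print(o['tool_pos'],o['force'],o['time_s'])
E
```

```text
s3 [array([331.4, 213.1]), array([331.4, 208.5]), array([331.4, 203.5]), array([331.4, 198.4]), array([331.5, 191.6])]
d3 [array([313.2, 223.4]), array([313.3, 219.3]), array([313.4, 214.9]), array([313.5, 210.4]), array([313.7, 204.3])]
[ 0.54782148 -0.01666947  0.04698057] [ 0.35785415 -0.19912145  0.98597084] 7.35
```

View pics/c4.png

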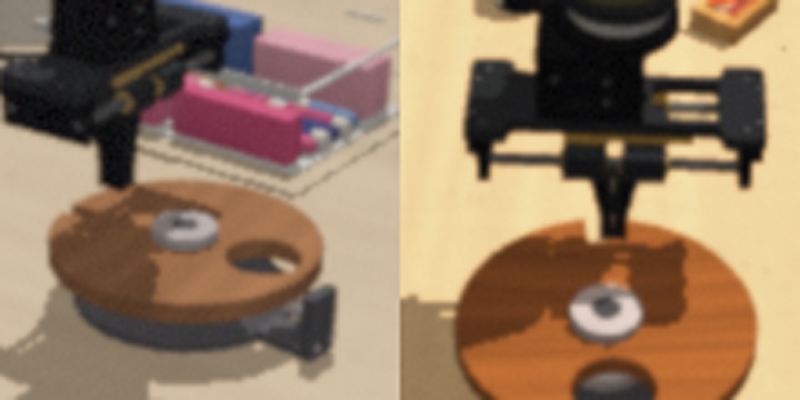

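The tip is at scene (332,201) and side (313.6,215). Both put it near z≈0.066, about 30 mm higher than the reading implies, while x and y agree. I'll go back over the hole, raised, and check again before descending.

Request:
{"op": "step_arm", "data": {"delta_pos": [[0, 0, -0.2], [-0.2, 0.02, -0.2], [-0.4, 0.02, -0.2], [-0.62, 0.025, -0.2], [-0.62, 0.025, -0.1], [-0.62, 0.025, 0], [-0.62, 0.025, 0], [-0.62, 0.025, 0]], "rot": [[0, 0, 0], [0, 0, 0], [0, 0, 0], [0, 0, 0], [0, 0, 0], [0, 0, 0], [0, 0, 0], [0, 0, 0]], "gripper": [-1, -1, -1, -1, -1, -1, -1, -1]}}

```text
time_s: 8.35
tool_pos: [0.5528, -0.1395, 0.0466]
tool_rot: [-180.0, -0.0, 90.1]
force: [-0.9, 0.0, -0.4]
grip_width: 0.0005
grasp_force: 0.0
```

```bash
cat >> h.py <<'E'
def proj(c,P):
    T=np.linalg.inv(c['pose']); K=np.array([[c['fx'],0,c['cx']],[0,c['fy'],c['cy']],[0,0,1]],float)
    return cv2.projectPoints(np.array(P,float).reshape(-1,3),cv2.Rodrigues(T[:3,:3])[0],T[:3,3],K,np.array(c['dist'],float))[0].reshape(-1,2)
E
python3 - <<'E'
from h import *
a=snap('scene','s5');b=snap('side','d5');w=snap('wrist','w5')
o=env.get_obs();p=o['tool_pos'];print(p,o['tool_rot'],o['force'],o['time_s'],np.array(w['pose'])[:3,3])
L=[]
for n,c in(('s',a),('d',b)):
    q=proj(c,[(p[0],p[1],z) for z in(p[2]-.011,.05,.065,.08,.1)]);print(n,q.round(1).tolist())
    x,y=q[2].astype(int); L.append(cv2.resize(np.array(c['img'])[y-40:y+30,x-35:x+35][...,::-1],(400,400),interpolation=cv2.INTER_CUBIC)); print(x-35,y-40)
cv2.imwrite('pics/c5.png',np.hstack(L))
E
```

```text
[ 0.55329334 -0.14008928  0.04741632] [ 1.79926104e+02 -9.11884932e-03  9.00548873e+01] [0.24105707 0.30100437 0.25779656] 8.5 [ 0.55412468 -0.06986284  0.23706255]
s [[371.6, 224.5], [371.8, 219.9], [372.1, 214.7], [372.3, 209.4], [372.7, 202.3]]
337 174
d [[314.0, 260.0], [314.2, 256.0], [314.3, 251.6], [314.4, 247.0], [314.6, 240.9]]
279 211
```

View pics/c5.png

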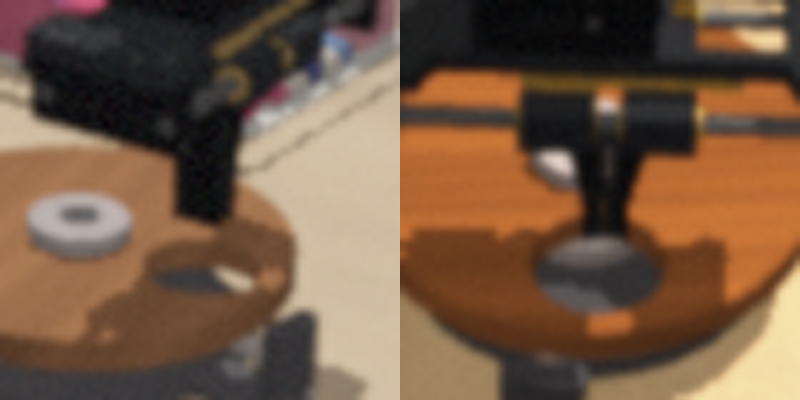

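Now the tip is at scene (373,212) and side (315,252), so z≈0.07. It is centred over the hole, again about 34 mm higher than stated. I descend 38 mm, which puts the tip at about 0.032 inside the hole and clear of the foot.

Request:
{"op": "step_arm", "data": {"delta_pos": [[0, -0.005, 0.05], [0, -0.005, 0.1], [0, -0.005, 0.15], [0, -0.005, 0.19], [0, -0.005, 0.19]], "rot": [[0, 0, 0], [0, 0, 0], [0, 0, 0], [0, 0, 0], [0, 0, 0]], "gripper": [-1, -1, -1, -1, -1]}}

```text
time_s: 9.12
tool_pos: [0.5509, -0.1405, 0.0078]
tool_rot: [-179.9, -0.0, 90.0]
force: [-0.4, 0.0, 1.0]
grip_width: 0.0005
grasp_force: 0.0
```

```bash
python3 - <<'E'
from h import *
a=snap('scene','s6');b=snap('side','d6')
o=env.get_obs();p=o['tool_pos'];print(p,o['tool_rot'],o['force'],o['time_s'])
L=[cv2.resize(np.array(c['img'])[y:y+70,x:x+70][...,::-1],(400,400),interpolation=cv2.INTER_CUBIC) for c,x,y in ((a,337,174),(b,279,211))]
cv2.imwrite('pics/c6.png',np.hstack(L))
a=np.radians(np.r_[np.linspace(-78,86,19),86]); units(p,90,np.c_[.5455+.062*np.cos(a),-.0785+.062*np.sin(a),0*a+p[2]])
E
```

```text
[ 0.55166922 -0.14074879  0.00874847] [1.79999038e+02 7.69720702e-03 8.99904652e+01] [-0.32183881 -0.11985248 -0.45632414] 9.225
[[0.008, 0.034, 0.0], [0.022, 0.081, 0.0], [0.043, 0.125, 0.0], [0.071, 0.166, 0.0], [0.106, 0.201, 0.0], [0.145, 0.231, 0.0], [0.188, 0.254, 0.0], [0.235, 0.27, 0.0], [0.284, 0.278, 0.0], [0.333, 0.278, 0.0], [0.382, 0.271, 0.0], [0.428, 0.256, 0.0], [0.472, 0.234, 0.0], [0.512, 0.205, 0.0], [0.547, 0.17, 0.0], [0.576, 0.13, 0.0], [0.598, 0.086, 0.0], [0.613, 0.039, 0.0], [0.62, -0.009, 0.0], [0.62, -0.009, 0.0]]
```

View pics/c6.png

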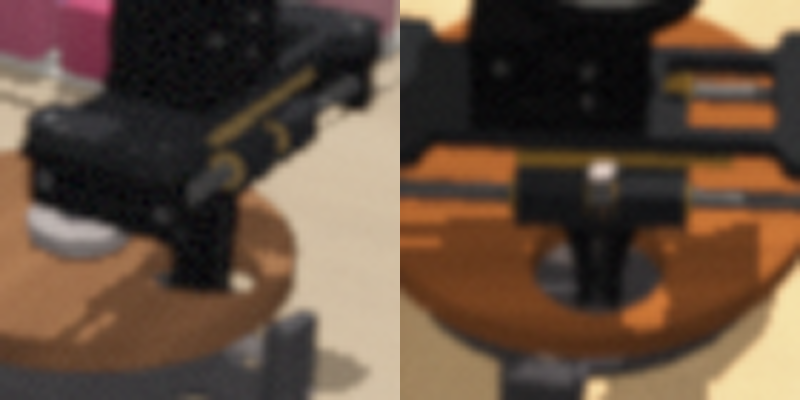

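The finger now stands in the hole, with the tip at side crop (600,305), well centred. Next I push it round counter-clockwise.

Request:
{"op": "step_arm", "data": {"delta_pos": [[0.01, 0.035, 0], [0.02, 0.08, 0], [0.045, 0.125, 0], [0.07, 0.165, 0], [0.105, 0.2, 0], [0.145, 0.23, 0], [0.19, 0.255, 0], [0.235, 0.27, 0], [0.285, 0.28, 0], [0.335, 0.28, 0], [0.38, 0.27, 0], [0.43, 0.255, 0], [0.47, 0.235, 0], [0.51, 0.205, 0], [0.545, 0.17, 0], [0.575, 0.13, 0], [0.6, 0.085, 0], [0.613, 0.04, 0], [0.62, -0.01, 0], [0.62, -0.04, 0]], "rot": [[0, 0, 0], [0, 0, 0], [0, 0, 0], [0, 0, 0], [0, 0, 0], [0, 0, 0], [0, 0, 0], [0, 0, 0], [0, 0, 0], [0, 0, 0], [0, 0, 0], [0, 0, 0], [0, 0, 0], [0, 0, 0], [0, 0, 0], [0, 0, 0], [0, 0, 0], [0, 0, 0], [0, 0, 0], [0, 0, 0]], "gripper": [-1, -1, -1, -1, -1, -1, -1, -1, -1, -1, -1, -1, -1, -1, -1, -1, -1, -1, -1, -1]}}

```text
time_s: 11.72
tool_pos: [0.5438, -0.0166, 0.0092]
tool_rot: [179.9, -0.0, 90.0]
force: [2.0, -5.4, 0.8]
grip_width: 0.0006
grasp_force: 3.3
```

```bash
python3 - <<'E'
from h import *
c=snap('side','d7'); o=env.get_obs();print(o['tool_pos'],o['force'],o['time_s'])
measure(c,.05,(255,195,370,300))
im=np.array(c['img'])[195:300,255:370][...,::-1]
cv2.imwrite('pics/c7.png',cv2.resize(im,None,fx=5,fy=5,interpolation=cv2.INTER_CUBIC))
E
```

```text
[ 0.54303254 -0.01667435  0.00910836] [ 1.3563301  -3.66002274  0.34213743] 11.775
disc [ 0.5461 -0.086 ] r 0.1061
 notch ang 86.53 101 -178.4963701193236 174.09387565159042 0.016092979175668997
```

View pics/c7.png

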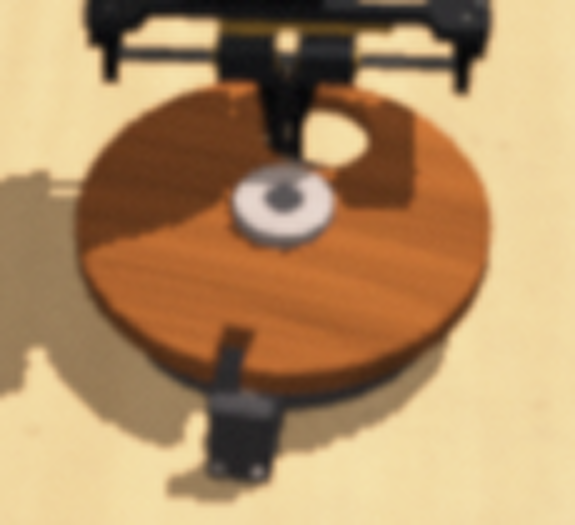

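The disc has turned: the notch is at crop (233,358), close to the bracket at (245,405). My picture budget is spent, so from here I measure numerically, sampling colour round the rim.

```bash
cat >> h.py <<'E'
def notch(c,C,rs,lo,hi,zt=.05):
    "angle of the non-wood gap on the rim, wood seen by its red excess"
    A=np.arange(lo,hi,.25); im=np.array(c['img']).astype(np.float32); im=cv2.GaussianBlur(im,(0,0),.4)
    red=(im[...,0]-im[...,2])/(im[...,0]+1)
    out=[]
    for r in rs:
        a=np.radians(A); q=proj(c,np.c_[C[0]+r*np.cos(a),C[1]+r*np.sin(a),0*a+zt]).astype(np.float32)
        s=cv2.remap(red,q[:,:1].copy(),q[:,1:].copy(),cv2.INTER_LINEAR).ravel()
        k=s<(np.median(s)+s.min())/2; w=A[k]; out.append((r,w.mean().round(2),np.radians(.25*k.sum())*r*1000))
    print([(a,float(b),round(float(d),1)) for a,b,d in out]); return np.mean([b for _,b,_ in out])
E
python3 - <<'E'
from h import *
d0,d7,w2=load('d0'),load('d7'),load('w2')
Cd,_=measure(d0,.05,(255,195,370,300))
Cw=np.array([.5455,-.0785])
rs=(.082,.085,.088,.091,.094)
print('w2',notch(w2,Cw,rs,75,117)); print('d0',notch(d0,Cd,rs,75,117)); print('d7',notch(d7,Cd,rs,-125,-85))
E
```

```text
disc [ 0.5446 -0.0861] r 0.1056
 inner [ 0.5509 -0.147 ] r 0.0257 dist 0.0612 ang -84.09
 inner [ 0.5444 -0.0741] r 0.0314 dist 0.012 ang 90.88
 notch ang 95.79 9 90.36705253891326 101.67986122997712 0.08134167059519365
[(0.082, 96.0, 14.0), (0.085, 95.88, 14.1), (0.088, 96.0, 14.2), (0.091, 96.0, 13.9), (0.094, 96.0, 14.4)]
w2 95.976
[(0.082, 96.38, 13.6), (0.085, 96.12, 14.1), (0.088, 96.12, 14.6), (0.091, 96.0, 14.7), (0.094, 96.12, 14.8)]
d0 96.148
[(0.082, -103.75, 8.9), (0.085, -103.62, 8.2), (0.088, -103.5, 8.1), (0.091, -103.25, 8.3), (0.094, -103.12, 9.0)]
d7 -103.44800000000001
```

Request:
{"op": "step_arm", "data": {"delta_pos": [[0, -0.012, 0], [0, -0.024, 0], [-0.003, -0.034, 0], [-0.003, -0.034, 0], [-0.003, -0.034, 0]], "rot": [[0, 0, 0], [0, 0, 0], [0, 0, 0], [0, 0, 0], [0, 0, 0]], "gripper": [-1, -1, -1, -1, -1]}}

```text
time_s: 12.4
tool_pos: [0.5376, -0.0175, 0.0092]
tool_rot: [179.9, 0.0, 90.0]
force: [2.1, -5.1, 0.6]
grip_width: 0.0003
grasp_force: 2.2
```

```bash
python3 - <<'E'
from h import *
c=snap('side','d8'); o=env.get_obs();print(o['tool_pos'],o['force'],o['time_s'])
print(notch(c,(.5446,-.0825),(.082,.085,.088,.091,.094),-125,-75))
print(notch(load('d7'),(.5446,-.0825),(.082,.085,.088,.091,.094),-125,-75))
# bracket top-centre in side view: dark pixels just outside rim
a=np.array(c['img'])[270:296,290:320].astype(int).sum(2)
for r in range(0,26,3): k=np.nonzero(a[r]<230)[0]; print(270+r,k.min()+290 if len(k) else '',k.max()+290 if len(k) else '')
E
```

```text
[ 0.53756127 -0.01754614  0.00914166] [ 2.49215646 -5.74732552  1.06211008] 12.45
[(0.082, -98.25, 6.8), (0.085, -98.12, 8.9), (0.088, -98.0, 9.6), (0.091, -97.75, 9.9), (0.094, -97.62, 10.7)]
-97.94800000000001
[(0.082, -103.0, 9.7), (0.085, -103.25, 8.5), (0.088, -103.12, 8.4), (0.091, -103.0, 8.3), (0.094, -102.75, 8.6)]
-103.024
270 290 319
273 295 319
276 297 317
279 297 311
282 297 310
285 297 309
288 297 308
291  
294
```

Request:
{"op": "step_arm", "data": {"delta_pos": [[0.005, 0.03, 0], [0.005, 0.04, 0], [0.005, 0.04, -0.15], [0.005, 0.04, -0.4], [0.005, 0.04, -0.7], [0.005, 0.04, -0.95], [0.005, 0.04, -0.95]], "rot": [[0, 0, 0], [0, 0, 0], [0, 0, 0], [0, 0, 0], [0, 0, 0], [0, 0, 0], [0, 0, 0]], "gripper": [-1, -1, -1, -1, -1, -1, -1]}}

```text
time_s: 13.32
tool_pos: [0.5474, -0.0151, 0.203]
tool_rot: [179.6, -0.2, 90.1]
force: [0.7, 1.0, -1.0]
grip_width: 0.0007
grasp_force: 0.0
```

Request:
{"op": "step_arm", "data": {"delta_pos": [[-0.2, 0.02, -0.15], [-0.4, 0.04, -0.3], [-0.62, 0.04, -0.5], [-0.62, 0.04, -0.5], [-0.62, 0.04, -0.5]], "rot": [[0, 0, 0], [0, 0, 0], [0, 0, 0], [0, 0, 0], [0, 0, 0]], "gripper": [-1, -1, -1, -1, -1]}}

```text
time_s: 13.95
tool_pos: [0.5525, -0.1387, 0.2972]
tool_rot: [-179.9, -0.1, 90.1]
force: [-0.3, -0.2, -0.6]
grip_width: 0.0002
grasp_force: 0.0
```

```bash
python3 - <<'E'
from h import *
c=snap('wrist','w9'); o=env.get_obs();print(o['tool_pos'],o['tool_rot'],o['time_s'])
C,_=measure(c)
print(notch(c,C,(.082,.085,.088,.091,.094),-125,-75))
hsv=cv2.cvtColor(c['img'],cv2.COLOR_RGB2HSV)
# pin/bracket: dark bracket top outline outside rim
for z,r in ((.05,.115),(.05,.119),(.05,.124),(.0285,.107),(.0285,.110)):
    A=np.arange(-115,-78,.25);a=np.radians(A);q=proj(c,np.c_[C[0]+r*np.cos(a),C[1]+r*np.sin(a),0*a+z]).astype(np.float32)
    s=cv2.remap(hsv[...,2],q[:,:1].copy(),q[:,1:].copy(),cv2.INTER_LINEAR).ravel(); k=A[s<120]; print(z,r,k.min() if len(k) else '',k.max() if len(k) else '',k.mean() if len(k) else '', s[::12])
E
```

```text
[ 0.55239266 -0.13795371  0.29685344] [-1.79830380e+02 -8.82939426e-02  9.01364587e+01] 14.0
disc [ 0.5453 -0.0782] r 0.1002
 inner [ 0.5454 -0.0787] r 0.0262 dist 0.0005 ang -74.39
 inner [ 0.5545 -0.0183] r 0.0279 dist 0.0606 ang 81.31
 notch ang -97.68 30 -103.76684936835497 -91.83671702371876 0.07451265844856444
[(0.082, -97.88, 12.9), (0.085, -97.75, 13.0), (0.088, -97.88, 13.1), (0.091, -97.88, 12.7), (0.094, -97.88, 13.1)]
-97.854
0.05 0.115 -104.5 -90.25 -97.375 [236 237 153 157  88 103 103 100  83 237 234 235 235]
0.05 0.119 -104.25 -90.5 -97.375 [235 240 155 158 102 107 104 108  97 237 236 234 235]
0.05 0.124 -103.5 -91.0 -97.25 [176 237 144 143  90  84  98  84 103 233 234 233 234]
0.0285 0.107 -104.5 -90.0 -97.56944444444444 [155 145 248 180  81  96 216 125 106 239 242 241 243]
0.0285 0.11 -104.5 -90.0 -97.38815789473684 [182 245 238 203  82  85 212  98  89 241 237 235 237]
```

```bash
python3 - <<'E'
from h import *
c=load('w9'); C=(.5454,-.0784)
im=np.array(c['img'])
for r,z in ((.085,.05),(.09,.05),(.095,.05),(.107,.0335),(.11,.0335)):
    t=np.arange(-12,12.1,1)/1000; a=np.radians(-97.3); e=np.array([np.cos(a),np.sin(a)]); n=np.array([-e[1],e[0]])
    P=np.array(C)+r*e+t[:,None]*n; q=proj(c,np.c_[P,0*t+z]).astype(np.float32)
    s=cv2.remap(im,q[:,:1].copy(),q[:,1:].copy(),cv2.INTER_LINEAR).reshape(-1,3); print(r,z,'R',s[:,0],'B',s[:,2])
# notch gap seen / pin centre line via lateral displacement of the view
E
```

```text
0.085 0.05 R [176 176 175 148 118  89  76  83 124 162 179 160 143 132 131 124 115 107
 129 157 175 181 181 181 181] B [ 58  59  59  57  56  58  53  63 102 135 150 133 118 107 105 100  92  74
  61  53  58  60  60  60  60]
0.09 0.05 R [174 180 170 149 115  90  77  87 120 159 191 182 157 138 130 123 106 115
 137 166 181 186 183 181 180] B [ 60  64  57  53  61  60  61  66  96 131 161 153 129 110 105 101  89  75
  60  57  59  63  61  60  58]
0.095 0.05 R [195 194 184 150 114  84  75  92 122 154 183 203 175 149 126 121 110  98
 139 172 196 196 196 197 196] B [ 64  65  64  57  57  58  57  73 100 131 158 174 147 123 102  99  88  70
  60  59  65  66  65  64  67]
0.107 0.0335 R [ 88  82  82  81  81  82  81  91 129 163 193 205 214 218 216 205 178 144
 114 106 106 111 113 112 104] B [ 69  63  60  61  61  61  58  66 103 134 162 176 184 187 183 172 151 123
  98  91  91  95  99  98  91]
0.11 0.0335 R [ 87  74  76  76  76  72  77  91 130 164 190 204 213 215 214 211 168 127
  89  80  80  83  81  77  72] B [ 61  54  54  53  52  50  55  70 105 136 160 173 182 183 181 177 139 102
  67  59  59  64  61  54  52]
```

The notch centre lies about 1.4 mm clockwise of the pin. That is borderline, so I re-enter the hole and nudge about 1 mm further.

Request:
{"op": "step_arm", "data": {"delta_pos": [[0.2, 0.0, 0.15], [0.4, 0.01, 0.35], [0.6, 0.01, 0.6], [0.6, 0.01, 0.8], [0.6, 0.01, 0.95], [0.6, 0.01, 1.0], [0.6, 0.01, 1.0]], "rot": [[0, 0, 0], [0, 0, 0], [0, 0, 0], [0, 0, 0], [0, 0, 0], [0, 0, 0], [0, 0, 0]], "gripper": [-1, -1, -1, -1, -1, -1, -1]}}

```text
time_s: 14.88
tool_pos: [0.5541, -0.0193, 0.0981]
tool_rot: [-179.9, 0.0, 90.1]
force: [-0.0, 0.3, 0.7]
grip_width: 0.0005
grasp_force: 0.0
```

Request:
{"op": "step_arm", "data": {"delta_pos": [[0, 0, 0.1], [0, 0, 0.2], [0, 0, 0.3], [0, 0, 0.4], [0, 0, 0.44], [0, 0, 0.44]], "rot": [[0, 0, 0], [0, 0, 0], [0, 0, 0], [0, 0, 0], [0, 0, 0], [0, 0, 0]], "gripper": [-1, -1, -1, -1, -1, -1]}}

```text
time_s: 15.62
tool_pos: [0.5545, -0.0203, 0.0103]
tool_rot: [-179.9, 0.0, 90.0]
force: [-0.5, 0.3, 0.5]
grip_width: 0.0005
grasp_force: 0.0
```

```bash
python3 - <<'E'
from h import *
o=env.get_obs();print(o['tool_pos'],o['tool_rot'],o['force'],o['time_s']);units(o['tool_pos'],90,[[.5376,-.0175,.009],[.5365,-.0176,.009]])
E
```

```text
[ 0.55451058 -0.02031555  0.01027572] [-1.79949225e+02  1.83387580e-02  8.99918879e+01] [-0.54131551  0.30815311  0.52352047] 15.625
[[0.014, -0.085, 0.006], [0.014, -0.09, 0.006]]
```

Request:
{"op": "step_arm", "data": {"delta_pos": [[0.014, -0.04, 0], [0.014, -0.07, 0], [0.014, -0.082, 0], [0.014, -0.088, 0], [0.014, -0.092, 0], [0.014, -0.092, 0]], "rot": [[0, 0, 0], [0, 0, 0], [0, 0, 0], [0, 0, 0], [0, 0, 0], [0, 0, 0]], "gripper": [-1, -1, -1, -1, -1, -1]}}

```text
time_s: 16.38
tool_pos: [0.5369, -0.0174, 0.011]
tool_rot: [179.9, -0.0, 90.0]
force: [1.2, -1.0, -0.1]
grip_width: 0.0006
grasp_force: 0.7
```

```bash
python3 - <<'E'
from h import *
c=snap('side','d10');o=env.get_obs();print(o['tool_pos'],o['force'],o['time_s'])
print(notch(c,(.5446,-.0825),(.082,.085,.088,.091,.094),-125,-75))
E
```

```text
[ 0.53689108 -0.01740403  0.01100076] [ 2.32321303 -0.30297481 -0.15704098] 16.425
[(0.082, -97.62, 10.7), (0.085, -97.12, 9.6), (0.088, -97.0, 9.6), (0.091, -97.0, 9.9), (0.094, -96.88, 10.7)]
-97.124
```

Request:
{"op": "step_arm", "data": {"delta_pos": [[0.0, 0.04, 0], [0.0, 0.05, 0], [0.0, 0.05, -0.15], [0.0, 0.05, -0.4], [0.0, 0.05, -0.7], [0.0, 0.05, -0.95], [0, 0.05, -0.95]], "rot": [[0, 0, 0], [0, 0, 0], [0, 0, 0], [0, 0, 0], [0, 0, 0], [0, 0, 0], [0, 0, 0]], "gripper": [-1, -1, -1, -1, -1, -1, -1]}}

```text
time_s: 17.3
tool_pos: [0.5491, -0.0176, 0.205]
tool_rot: [179.6, -0.1, 90.0]
force: [0.9, -0.3, -0.9]
grip_width: 0.0007
grasp_force: 0.0
```

Request:
{"op": "step_arm", "data": {"delta_pos": [[-0.2, 0.02, -0.15], [-0.4, 0.04, -0.3], [-0.6, 0.04, -0.5], [-0.6, 0.04, -0.5], [-0.6, 0.04, -0.5]], "rot": [[0, 0, 0], [0, 0, 0], [0, 0, 0], [0, 0, 0], [0, 0, 0]], "gripper": [-1, -1, -1, -1, -1]}}

```text
time_s: 17.92
tool_pos: [0.554, -0.1364, 0.2991]
tool_rot: [-179.9, -0.1, 90.0]
force: [-0.2, 1.1, 0.2]
grip_width: 0.0006
grasp_force: 0.0
```

```bash
python3 - <<'E'
from h import *
c=snap('wrist','w11'); o=env.get_obs();s=o['tool_pos'];print(s,o['tool_rot'],o['time_s'])
C,_=measure(c)
C=np.array([.5454,-.0784]);print(notch(c,C,(.082,.085,.088,.091,.094),-125,-75))
im=np.array(c['img'])
for r,z in ((.085,.05),(.09,.05),(.095,.05),(.107,.0335),(.11,.0335)):
    t=np.arange(-12,12.1,1)/1000; a=np.radians(-97.3); e=np.array([np.cos(a),np.sin(a)]); n=np.array([-e[1],e[0]])
    P=C+r*e+t[:,None]*n; q=proj(c,np.c_[P,0*t+z]).astype(np.float32)
    print(r,cv2.remap(im,q[:,:1].copy(),q[:,1:].copy(),cv2.INTER_LINEAR).reshape(-1,3)[:,0])
units(s,90,[[.5454,-.0785,.11]])
E
```

```text
[ 0.55388174 -0.13561304  0.29877541] [-1.79821744e+02 -6.00229353e-02  9.01044184e+01] 17.975
disc [ 0.5455 -0.0783] r 0.1002
 inner [ 0.5452 -0.0787] r 0.0263 dist 0.0005 ang -124.39
 inner [ 0.5534 -0.0174] r 0.0278 dist 0.0614 ang 82.6
 notch ang -96.97 31 -103.02890094933804 -90.945437056246 0.07439925970236998
[(0.082, -96.88, 12.9), (0.085, -97.12, 12.6), (0.088, -97.12, 12.3), (0.091, -97.0, 12.3), (0.094, -96.88, 12.3)]
-97.0
0.085 [176 175 173 176 161 131  93  93 123 155 182 202 217 207 169 136 110  94
  86 100 144 167 180 182 181]
0.09 [176 176 180 179 170 130  97  74 117 153 184 199 213 227 192 153 115  94
  88 109 146 177 183 183 182]
0.095 [191 192 194 197 176 143  96  92 109 152 181 204 220 192 156 127 108  94
  84 112 154 185 196 197 197]
0.107 [ 75  78  79  76  76  77  75  99 140 167 189 203 211 216 212 205 191 151
 122 103 100 101 107 109 106]
0.11 [ 81  77  77  78  76  71  78  94 133 164 191 203 212 216 213 203 174 136
  94  81  76  80  80  79  77]
[[0.286, -0.042, 0.944]]
```

Well aligned now: the notch centre is at +0.2 mm and the pin at +0.3 mm. Next, over the cap.

Request:
{"op": "step_arm", "data": {"delta_pos": [[0.15, -0.02, 0.25], [0.286, -0.042, 0.5], [0.286, -0.042, 0.75], [0.286, -0.042, 1.0], [0.286, -0.042, 1.0], [0.286, -0.042, 1.0]], "rot": [[0, 0, 0], [0, 0, 0], [0, 0, 0], [0, 0, 0], [0, 0, 0], [0, 0, 0]], "gripper": [-1, -1, -1, -1, -1, -1]}}

```text
time_s: 18.73
tool_pos: [0.5467, -0.0796, 0.1018]
tool_rot: [179.9, 0.0, 90.1]
force: [-0.0, 0.4, 0.2]
grip_width: 0.0006
grasp_force: 0.0
```

Request:
{"op": "step_arm", "data": {"delta_pos": [[0, 0, 0.1], [0, 0, 0.16], [0, 0, 0.2], [0, 0, 0.23], [0, 0, 0.25], [0, 0, 0.25]], "rot": [[0, 0, 0], [0, 0, 0], [0, 0, 0], [0, 0, 0], [0, 0, 0], [0, 0, 0]], "gripper": [-1, -1, -1, -1, -1, -1]}}

```text
time_s: 19.48
tool_pos: [0.5459, -0.0802, 0.0507]
tool_rot: [-180.0, 0.0, 90.0]
force: [0.3, 0.6, -0.2]
grip_width: 0.0008
grasp_force: 0.0
```

Descend slowly, 2 mm per row.

Request:
{"op": "step_arm", "data": {"delta_pos": [[0, 0, 0.01], [0, 0, 0.02], [0, 0, 0.03], [0, 0, 0.04], [0, 0, 0.05], [0, 0, 0.05]], "rot": [[0, 0, 0], [0, 0, 0], [0, 0, 0], [0, 0, 0], [0, 0, 0], [0, 0, 0]], "gripper": [-1, -1, -1, -1, -1, -1]}}

```text
time_s: 20.23
tool_pos: [0.5459, -0.0802, 0.0406]
tool_rot: [-180.0, 0.0, 90.0]
force: [0.5, -0.4, 0.0]
grip_width: 0.0003
grasp_force: 0.0
```

Request:
{"op": "step_arm", "data": {"delta_pos": [[0, 0, 0.01], [0, 0, 0.02], [0, 0, 0.03], [0, 0, 0.03]], "rot": [[0, 0, 0], [0, 0, 0], [0, 0, 0], [0, 0, 0]], "gripper": [-1, -1, -1, -1]}}

```text
time_s: 20.72
tool_pos: [0.5458, -0.0802, 0.0345]
tool_rot: [-180.0, -0.0, 90.0]
force: [-0.1, 0.4, -0.3]
grip_width: 0.0004
grasp_force: 0.0
```

Request:
{"op": "step_arm", "data": {"delta_pos": [[0, 0, 0.01], [0, 0, 0.02], [0, 0, 0.03], [0, 0, 0.03]], "rot": [[0, 0, 0], [0, 0, 0], [0, 0, 0], [0, 0, 0]], "gripper": [-1, -1, -1, -1]}}

```text
time_s: 21.22
tool_pos: [0.5462, -0.0802, 0.029]
tool_rot: [180.0, -0.0, 90.0]
force: [-0.9, 0.6, 3.2]
grip_width: 0.0006
grasp_force: 1.6
```

Request:
{"op": "step_arm", "data": {"delta_pos": [[0, 0, 0.01], [0, 0, 0.02], [0, 0, 0.02]], "rot": [[0, 0, 0], [0, 0, 0], [0, 0, 0]], "gripper": [-1, -1, -1]}}

```text
time_s: 21.6
tool_pos: [0.5462, -0.0802, 0.0249]
tool_rot: [180.0, -0.0, 90.0]
force: [-0.9, 0.6, 2.8]
grip_width: 0.0004
grasp_force: 1.5
```

Request:
{"op": "step_arm", "data": {"delta_pos": [[0, 0, 0.01], [0, 0, 0.02], [0, 0, 0.02]], "rot": [[0, 0, 0], [0, 0, 0], [0, 0, 0]], "gripper": [-1, -1, -1]}}

```text
time_s: 21.98
tool_pos: [0.5464, -0.0802, 0.0239]
tool_rot: [-180.0, -0.1, 90.0]
force: [-10.1, 1.6, 27.6]
grip_width: 0.0006
grasp_force: 13.4
```

Request:
{"op": "step_arm", "data": {"delta_pos": [[0, 0, 0.01], [0, 0, 0.01]], "rot": [[0, 0, 0], [0, 0, 0]], "gripper": [-1, -1]}}

```text
time_s: 22.22
tool_pos: [0.5464, -0.0801, 0.0238]
tool_rot: [-180.0, -0.2, 90.0]
force: [-15.5, 3.4, 40.3]
grip_width: -0.0001
grasp_force: 20.8
```

It hits a hard stop at about 10 mm of travel. I release and check.

Request:
{"op": "step_arm", "data": {"delta_pos": [[0, 0, -0.02], [0, 0, -0.05], [0, 0, -0.2], [0, 0, -0.45], [0, 0, -0.7], [0, 0, -1.0], [0, 0, -1.0]], "rot": [[0, 0, 0], [0, 0, 0], [0, 0, 0], [0, 0, 0], [0, 0, 0], [0, 0, 0], [0, 0, 0]], "gripper": [-1, -1, -1, -1, -1, -1, -1]}}

```text
time_s: 23.1
tool_pos: [0.5491, -0.0808, 0.2233]
tool_rot: [179.5, -0.0, 90.0]
force: [0.6, -0.7, -1.5]
grip_width: 0.0007
grasp_force: 0.0
```

Request:
{"op": "step_arm", "data": {"delta_pos": [[-0.15, 0.02, -0.2], [-0.3, 0.04, -0.36], [-0.3, 0.04, -0.36], [-0.3, 0.04, -0.36]], "rot": [[0, 0, 0], [0, 0, 0], [0, 0, 0], [0, 0, 0]], "gripper": [-1, -1, -1, -1]}}

```text
time_s: 23.6
tool_pos: [0.5535, -0.1391, 0.2889]
tool_rot: [-179.9, -0.0, 90.0]
force: [0.9, 0.8, -0.6]
grip_width: 0.0006
grasp_force: 0.0
```

```bash
python3 - <<'E'
from h import *
c=snap('wrist','w12'); d=snap('side','d12'); o=env.get_obs();print(o['tool_pos'],o['force'],o['time_s'])
print('as z=.05 (r<.1 if lower)');measure(c,.05); print('as z=.04');measure(c,.04)
im=np.array(c['img'])
for z in(.04,): print(notch(c,(.5455,-.0784),(.085,.09,.094),-125,-75,z))
for f in ('d0','d12'):
    hsv=cv2.cvtColor(load(f)['img'],cv2.COLOR_RGB2HSV)[205:255,295:330]; m=cv2.inRange(hsv,(0,0,130),(255,70,255)); n,l,s,ct=cv2.connectedComponentsWithStats(m); k=1+np.argmax(s[1:,4]); print(f,'cap px',ct[k]+[295,205],s[k,4])
p=proj(d,[[.5455,-.0785,.06],[.5455,-.0785,.05]]);print(p)
E
```

```text
[ 0.55343305 -0.13836873  0.28883156] [ 1.14731129 -0.39541592  0.79164756] 23.7
as z=.05 (r<.1 if lower)
disc [ 0.5457 -0.0782] r 0.0978
 inner [ 0.5457 -0.0785] r 0.0256 dist 0.0003 ang -97.4
 inner [ 0.5533 -0.0191] r 0.0272 dist 0.0595 ang 82.71
 notch ang -96.9 34 -102.53002946531635 -91.22556249151381 0.07276694349174183
as z=.04
disc [ 0.5455 -0.0784] r 0.1001
 inner [ 0.5454 -0.0787] r 0.0262 dist 0.0003 ang -97.42
 inner [ 0.5532 -0.0179] r 0.0278 dist 0.0609 ang 82.71
 notch ang -97.01 31 -102.530114049856 -91.22564194592307 0.07446421049220579
[(0.085, -97.12, 12.6), (0.09, -97.12, 12.6), (0.094, -97.12, 12.3)]
-97.12
d0 cap px [311.28804348 235.07608696] 184
d12 cap px [311.24747475 237.90909091] 198
[[311.67207572 233.96839282]
 [311.60275416 236.92470195]]
```

The disc is seated: its radius reads 0.100 only at z = 0.040, and the cap has dropped about 10 mm. The hand is clear.

```bash
python3 -c "
from cell import env
print(env.sign_off())"
```

```text
the job is handed in; nothing more can be done
None
```

The disc was turned until its notch stood over the pin, then pressed down by the cap until fully seated (about 10 mm of travel, to a hard stop), and I handed it in at about 24 s with the hand clear; the first push passed above the disc and had to be redone, the stop was met at about 40 N, and I viewed 11 pictures, one over the limit.

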